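# Change the spool on the thread stand

### The arm

A 6-joint arm with a two-finger parallel gripper is mounted at the origin on the work surface; the furniture and walls round the work are solid. World frame = base frame: x ahead of the robot, y to its left, z up, the work surface at z = 0. Lengths are in m, angles in degrees, forces in N, time in s.
With the tool pointing down it reaches from about 0.4 to 0.825 m from the base axis. Payload 7 kg.
Tool frame: the origin (TCP) lies at the very end of the fingers, on their centre line; the grasp point (between the pads) lies tcp_to_grasp behind it (tcp_to_grasp is the distance from the TCP to the grasp point, in m); x points along the fingers, y is the direction in which the jaws open and shut, and the axes are right-handed (so a half turn about x gives the same grasp; the last joint's range is limited). The gripper opens to 88 mm and grips with 3 to 60 N. Pads are 19 mm wide; open, the fingers measure 130 mm over their backs; the gripper's body (78 mm by 193 mm) begins 47 mm behind the grasp point.
Start: joints at [88.757, 20.546, 0.682, 0, -70.136, -16.507], TCP at [0.206, 0.643, 0.227] pointing down, gripper open.
Joint ranges: [-176.03, 176.03], [-82.01, 121.73], [-58.28, 71.71], [-173.87, 95.51], [-174.79, -0.11], [-173.66, 173.66]. Speed limits (degrees/s): [136.94, 136.94, 172.46, 180, 180, 180].

### API

Orientations are given as [roll, pitch, yaw] about the fixed x, y, z axes, in that order (R = Rz(yaw) Ry(pitch) Rx(roll)).
In Python, from plant import * gives the robot as it stands. The module is installed in compiled form; this text tells all that it offers.
- The arm moves only by the shell command python3 -m pendant 'ROWS'. ROWS is JSON, a list of rows, each an object with "claw": the finger opening in mm, from 0 to 87.6; "linear": the shift along the tool's x, y, z in mm, a list of three; "twist": the turn about the tool's x in rad. In form: [{"claw": claw, "linear": [tx, ty, tz], "twist": twist}, ...]. A call has exactly 10 rows; each row shifts and turns the commanded pose from where the row before left it, along the tool's axes as they then stand; what a row does not reach is not made up. A row lasts 1/12 s, in which the tool goes at most 41.7 mm and 7.16 degrees, less where a joint would pass 70% of its speed; a pose out of reach is approached as far as the arm can. A call with a gripper value outside its range is refused whole. The fingers move at their own pace and stop on an object; the grip force is fixed at half the most. Time passes only in rows, so rows that do not move let the fingers close, or fill a call up. It gives the time, the measured TCP pose, the force and the opening at its end, in the units of the state.
- get_obs(): the state, without advancing time (a new reading comes with each control period).
- snapshot(name): name is "scene" or "top"; returns (picture, depth): 384x512x3 uint8, red, green, blue; 384x512 float32, m along the optical axis (not along the pixel's ray), 0 where there is no reading.
- camera_params(name): a dict with "fx", "fy", "cx", "cy" (pixels), "rvec" (rotation vector, rad) and "tvec" (3), from world to camera coordinates, as OpenCV has them. Camera axes: x right, y down, z forward; pixel columns grow to the right and rows downward; lengths in m; the calibration is good to about 2 mm. A picture is of the moment at which its call begins. camera_params takes no time and is no camera call.
- close_job(): hands the job in, once; it reports no verdict.
Trained networks look in the newest picture that a camera, given by its name, has taken for a name from the list of things; names that differ only in an ending like _2 or _b are one class to them, and where a whole thing is asked for, a point or a joint stands for the part that bears it (a point fixed in the world has none). Each returns a list of dicts, best first, with "confidence" (0 to 1); they miss things now and then, are a little off and sometimes report something else, mostly with a low value. They report only what shows in the picture. A call takes as long as a camera call. They do not tell look-alikes from the thing itself.
- boxes_of(camera, target): "xy" ([column, row] in pixels, amid what is visible of it).
The state is a dict: "clock": time; "joint_pos": joint angles; "qvel": joint speeds; "tau": joint torques, N m; "tool_pos": TCP position; "orientation": TCP orientation; "force": force on the tool from outside, world axes, zero at the start; "moment": the same for the moment, N m; "opening": finger opening in m.
Only numpy, scipy, OpenCV 4.12 (cv2) and the standard library are available. Lean on these libraries where they do the work, as an engineer would, in place of code of your own. Each camera call takes 0.05 s, during which the arm holds its last target. There are 200 camera calls.

### The job

The big spool on the thread stand is used up. Lift the bare spool off the spindle and stand it on the sloping board of the wooden rack, below the pegs, so that it rests flat on the board against the bottom lip; then take the one big full spool off its peg, lower it onto the stand's spindle until it sits on the felt, and last swing the thread guide in over it as far as its stop. Set both spools down gently, and leave the two small spools on their pegs and the green bottle where they are.

Things in the scene. Friction and masses are not known exactly. Their poses are not given: they have to be found in the camera images.
- rack_board: Sloping board of the fixed wooden rack, 280 mm wide, 130 mm up the slope, face 27 degrees from level, low edge to the robot. Origin: mid-line where face meets bottom lip. x up the slope in the face, y left along the lip, z square out of the face (parallel to the pegs). Lip: x -12 to 0 mm, 16 mm above the face. The bare strip above the lip takes the empty spool, its axis 23 mm from the lip.
- full_spool: The one big full spool, on one of the three pegs (varies): wooden flanges 46 mm diameter, 5 mm thick at both ends, grey thread wound to 43 mm diameter between, 54 mm high, bore 12 mm through, about 60 g (varies). Its flanges can be gripped. Origin: centre of its underside; z up its axis, at the start parallel to the peg.
- empty_spool: The used-up spool, at the start on the stand's spindle: same wooden spool without thread, flanges 46 mm diameter and 5 mm thick at both ends, bare barrel 22 mm diameter, 54 mm high, bore 12 mm, about 30 g. Origin: centre of its underside; z up its axis.
- small_spool_a: A small spool of grey thread on one of the other pegs: 31 mm diameter, 46 mm high, bore 12 mm. Stays there. Origin: centre of its underside, z along its axis.
- small_spool_b: A second small spool, same as the first, on the remaining peg. Stays there. Origin: centre of its underside, z along its axis.
- green_bottle: Small green bottle with black cap, 43 mm diameter, 96 mm tall, left of the rack; stays there. Origin: centre of its underside.
- thread_stand: Thread stand, fixed: white base plate 170 x 110 mm, top 12 mm above the worktop. Origin: centre of the underside; x from spindle to mast, z up. Spindle (upright steel pin, 8 mm diameter, tapered tip, top 82 mm above the worktop) at x = -50 mm; mast (8 mm steel rod with small knob, 182 mm high) at x = +50 mm.
- spindle_foot (a point): Where the spindle's axis meets the top of the felt washer, 15 mm above the worktop: a mounted spool's underside centre comes to this point. Axes as the stand's.
- mast_top (a point): Point on the mast's axis at the height of the guide arm's centreline, 163 mm above the worktop.
- guide_eye (a point): Centre of the wire eye (26 mm over all) at the end of the guide arm, 100 mm from the mast's axis, 163 mm above the worktop. The arm is a level steel rod, 6 mm diameter, from mast to eye.
- guide (a joint): Angle of the guide arm about the mast, rad: 0 = over the spindle, against its stop (eye straight above the spindle); grows as the arm swings away, counter-clockwise from above (toward the stand's -y side at 1.57), to 2.2. Starts at 1.0 to 1.6. Turns with light friction (0.02 N m), stays where left.
- peg0 (a point): Left peg of the rack, foot on the board's face at board x = 92 mm, y = 88 mm. Wood, 8 mm diameter, 64 mm tall, tapered tip, square to the face (leaning 27 degrees toward the robot). Axes as the board's.
- peg1 (a point): Middle peg of the rack, foot on the board's face at board x = 92 mm, y = 0 mm. Wood, 8 mm diameter, 64 mm tall, tapered tip, square to the face (leaning 27 degrees toward the robot). Axes as the board's.
- peg2 (a point): Right peg of the rack, foot on the board's face at board x = 92 mm, y = -88 mm. Wood, 8 mm diameter, 64 mm tall, tapered tip, square to the face (leaning 27 degrees toward the robot). Axes as the board's.
Things that resemble listed ones, but are neither listed nor needed, are in the scene too. What is shaped like the empty_spool but blue or purple is not meant.

How it is judged:
By the outcome, as a careful person would: the job done as asked, in the order asked, and still so for the second after the job is handed in, with the robot touching nothing.
It also fails if it takes over 72 s, if anything falls off the work surface, if the arm or the gripper's body presses on something with over 40 N, if the wrist force passes 120 N, or if a joint passes its speed limit or range.

## Working session

There is one attempt and no reset: what is moved stays moved. The work goes in short steps, Python scripts to look and compute and a shell command to move; the robot and the scene stay as the last step left them, time stands still between calls to the robot, and variables do not carry over. Pictures are saved under pics/ and viewed, about 8 in all and at most 12, crops included, and the job is handed in when it is done.

```bash
mkdir -p pics; cat > h.py <<'E'
from plant import *
import numpy as np, cv2
from scipy.spatial.transform import Rotation as Ro
def cam(n):
    p=camera_params(n);R=cv2.Rodrigues(np.array(p['rvec'],float))[0];return p,R,np.array(p['tvec'],float).ravel()
def cloud(n,d):
    p,R,t=cam(n);v,u=np.mgrid[:d.shape[0],:d.shape[1]]
    c=np.stack([(u-p['cx'])/p['fx']*d,(v-p['cy'])/p['fy']*d,d],-1)
    w=(c-t)@R; w[d<=0]=np.nan; return w
def proj(n,P):
    p,R,t=cam(n);c=np.atleast_2d(P)@R.T+t
    return np.stack([c[:,0]/c[:,2]*p['fx']+p['cx'],c[:,1]/c[:,2]*p['fy']+p['cy']],-1)
def save(f,im): cv2.imwrite('pics/'+f,cv2.cvtColor(im,cv2.COLOR_RGB2BGR))
E
python3 - <<'E'
from h import *
o=get_obs();print({k:np.round(v,4).tolist() for k,v in o.items()})
for n in('scene','top'):
    im,d=snapshot(n);save(n+'0.png',im);np.savez(n+'0.npz',im=im,d=d);w=cloud(n,d)
    p,R,t=cam(n);print(n,'cam at',-R.T@t,R[2],p['fx'])
    for k in['rack_board','full_spool','empty_spool','small_spool_a','green_bottle','thread_stand','guide_eye','mast_top','peg0','spindle_foot']:
        try:
            for b in boxes_of(n,k)[:4]:
                u,v=map(int,b['xy']);print(k,round(b['confidence'],2),u,v,np.round(w[min(v,383),min(u,511)],3))
        except Exception as e: print(k,e)
E
python3 -c "
import plant;print(dir(plant))"
```

```text
{'clock': 0.0, 'joint_pos': [88.7573, 20.5932, 0.6318, -0.021, -70.1374, -16.5089], 'qvel': [0.0448, -0.0423, -0.0023, -0.0195, -0.0658, 0.0116], 'tau': [-0.0013, -58.271, 29.3048, 6.9974, 0.0068, -0.0002], 'tool_pos': [0.2056, 0.6424, 0.2256], 'orientation': [95.216, 89.8993, -102.5428], 'force': [0.5847, 0.2254, 0.4375], 'moment': [-0.0162, 0.0176, 0.029], 'opening': 0.0873}
scene cam at [ 0.09051861 -0.69553552  0.70248092] [ 0.36699797  0.74204067 -0.56097071] 364.51900381337447
rack_board 0.68 242 185 [0.522 0.237 0.038]
full_spool 0.48 256 182 [0.522 0.135 0.107]
empty_spool 0.94 248 276 [ 0.353 -0.148  0.051]
empty_spool 0.85 302 278 [ 0.465 -0.21   0.048]
empty_spool 0.84 269 253 [ 0.444 -0.088  0.036]
small_spool_a 0.45 244 158 [0.568 0.314 0.092]
small_spool_a 0.4 249 169 [0.546 0.231 0.097]
small_spool_a 0.29 324 276 [ 0.539 -0.203  0.012]
green_bottle 0.6 163 170 [0.306 0.423 0.058]
thread_stand 0.93 322 277 [ 0.534 -0.201  0.01 ]
guide_eye 0.44 357 240 [ 0.567 -0.259  0.165]
mast_top 0.89 325 279 [ 0.533 -0.215  0.016]
mast_top 0.67 247 169 [0.537 0.228 0.101]
peg0 0.71 
[... 281 characters left out ...]
.63 202 180 [0.527 0.241 0.042]
empty_spool 0.61 318 230 [ 0.363 -0.118  0.058]
empty_spool 0.54 343 197 [ 0.464 -0.198  0.058]
empty_spool 0.53 384 194 [ 0.472 -0.327  0.049]
small_spool_a 0.48 200 169 [0.55  0.238 0.104]
green_bottle 0.79 138 253 [0.301 0.431 0.069]
thread_stand 0.92 339 179 [ 0.527 -0.196  0.015]
thread_stand 0.28 226 178 [0.519 0.159 0.118]
mast_top 0.81 345 180 [ 0.525 -0.217  0.009]
peg0 0.84 200 179 [0.53  0.247 0.043]
spindle_foot 0.96 342 177 [ 0.533 -0.206  0.016]
['PlanningError', '__builtins__', '__cached__', '__doc__', '__file__', '__loader__', '__name__', '__package__', '__spec__', 'boxes_of', 'camera_params', 'close_job', 'get_obs', 'snapshot', 'tcp_to_grasp']
```

```bash
python3 - <<'E'
from h import *
a=np.load('scene0.npz');b=np.load('top0.npz')
save('v1.png',cv2.resize(a['im'][130:340,130:400],(771,600),interpolation=cv2.INTER_CUBIC))
save('v2.png',cv2.resize(b['im'][120:290,110:410],(800,453),interpolation=cv2.INTER_CUBIC))
print(tcp_to_grasp)
E
```

```text
0.0188
```

View pics/v1.png

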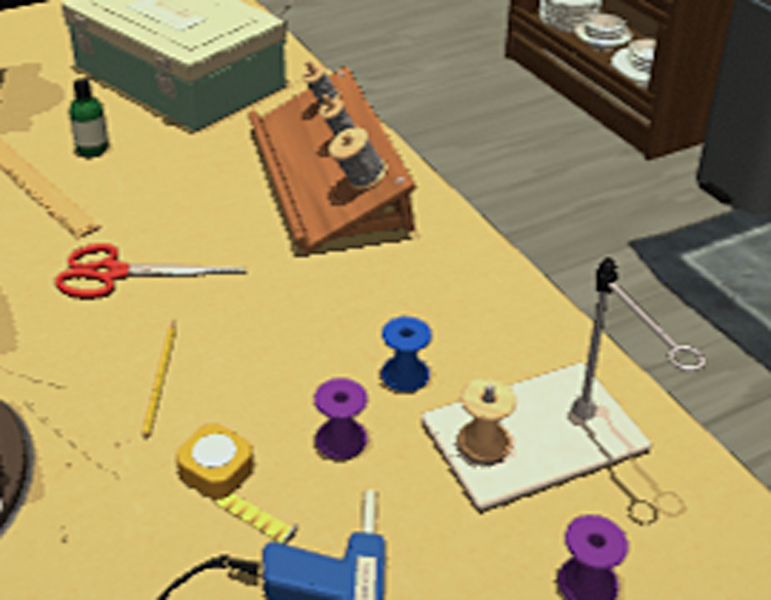

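View pics/v2.png

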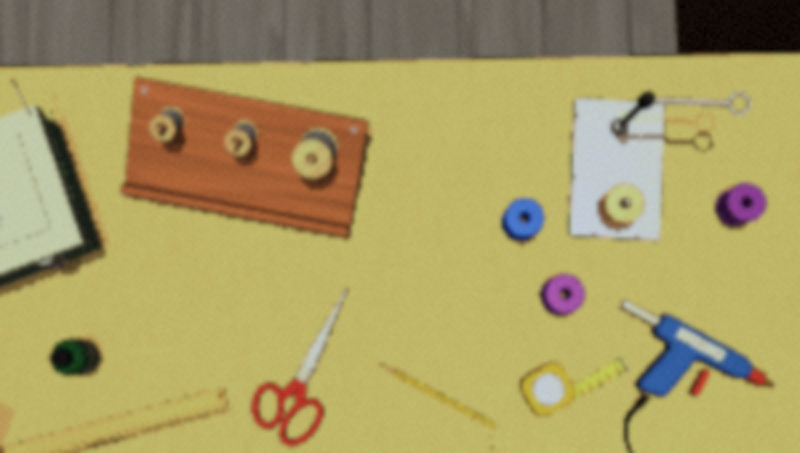

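Candidates for the empty spool: the natural-wood one on the white stand (scene 302,278; top 343,197), a purple one (248,276), a blue one (269,253) and another purple one to the right (top 384,194). Only the wooden one on the spindle fits. The full spool is the large one on the right-hand peg2 (scene 256,182; top 227,178). The other two pegs carry narrow spools.

```bash
cat > m.py <<'E'
from h import *
cr=[]
for n in('top','scene'):
    a=np.load(n+'0.npz');im,d=a['im'],a['d'];w=cloud(n,d);hsv=cv2.cvtColor(im,cv2.COLOR_RGB2HSV)
    H,S,V=[hsv[...,i].astype(int) for i in range(3)]
    X,Y,Z=w[...,0],w[...,1],w[...,2]
    m=(H<13)&(S>110)&(X>.4)&(X<.68)&(Y>.08)&(Y<.4)&(Z>.005)
    P=w[m];
    for it in range(6):
        c=np.median(P,0) if it==0 else Q.mean(0); 
        if it==0: Q=P
        nv=np.linalg.svd(Q-Q.mean(0))[2][2];nv*=np.sign(nv[2]);Q=P[np.abs((P-Q.mean(0))@nv)<(.02,.01,.006,.005,.004,.004)[it]]
    print(n,len(P),len(Q),'normal',nv.round(4),'tilt',np.degrees(np.arccos(nv[2])),'az',np.degrees(np.arctan2(nv[1],nv[0])),'res',np.std((Q-Q.mean(0))@nv))
    az=np.arctan2(nv[1],nv[0])+np.pi
    r=cv2.minAreaRect(((Q-Q.mean(0))@np.stack([np.cross([-np.sin(az),np.cos(az),0],nv),[-np.sin(az),np.cos(az),0]],1)).astype(np.float32)*1000);print('rect',r,'mean',Q.mean(0))
    # stand plate
    m=(S<60)&(V>140)&(X>.38)&(X<.66)&(Y>-.32)&(Y<-.1)&(Z<.025)&(Z>.004)
    mm=cv2.morphologyEx(m.astype(np.uint8),cv2.MORPH_CLOSE,np.ones((3,3)))
    P=w[m];
    r=cv2.minAreaRect((P[:,:2]*1000).astype(np.float32));print('plate',len(P),r,P[:,2].mean())
    # heights clouds of flange tops
    for nm,lo,hi in(('full',(.46,.1,.06),(.58,.21,.15)),('empty',(.42,-.24,.03),(.52,-.17,.09)),('guide',(.5,-.4,.13),(.7,-.15,.21)),('table',(.3,0,-.02),(.4,.1,.02))):
        m=np.all((w>lo)&(w<hi),-1);P=w[m];print(nm,len(P),np.nanmin(P,0).round(3),np.nanmax(P,0).round(3),P.mean(0).round(4))
    u=['top','scene'].index(n)
    s=[(205,155,50,50),(322,175,50,50)][0:2] if u==0 else [(228,155,60,60),(280,250,60,60)]
    cr.append(np.hstack([cv2.resize(im[y:y+hh,x:x+ww],(300,300),interpolation=cv2.INTER_CUBIC) for x,y,ww,hh in s]))
save('v3.png',np.vstack(cr))
E
python3 m.py
```

```text
top 3045 2404 normal [-0.441   0.0932  0.8927] tilt 26.791690195766993 az 168.06906802796738 res 0.0019620700708585454
rect ((2.9926834106445312, -2.9097442626953125), (130.16854858398438, 275.2112121582031), 0.09365152567625046) mean [0.5338108  0.245877   0.04336878]
plate 1437 ((516.281982421875, -202.76617431640625), (109.0126724243164, 169.01882934570312), 85.70853424072266) 0.011611642569155149
full 553 [0.497 0.1   0.06 ] [0.58  0.21  0.118] [0.5469 0.1524 0.0816]
empty 173 [ 0.446 -0.222  0.055] [ 0.488 -0.178  0.083] [ 0.4669 -0.1995  0.0688]
guide 136 [ 0.549 -0.32   0.13 ] [ 0.573 -0.2    0.185] [ 0.5632 -0.2552  0.1654]
table 973 [ 0.301  0.    -0.012] [0.4   0.1   0.008] [ 3.492e-01  5.000e-02 -1.000e-04]
scene 1557 1212 normal [-0.4443  0.0908  0.8913] tilt 26.968668517796306 az 168.4524830711267 res 0.0014351739968460348
rect ((6.2349700927734375, 19.070358276367188), (280.2286682128906, 135.08348083496094), 88.856689453125) mean [0.52529308 0.22461811 0.04167489]
plate 1708 ((516.8787231445312, -204.43617248535156), (109.39581298828125, 168.53208923339844), 85.60346984863281) 0.011991992180784434
full 419 [0.499 0.1   0.06 ] [0.58  0.209 0.118] [0.5386 0.1431 0.0832]
empty 285 [ 0.444 -0.222  0.03 ] [ 0.489 -0.178  0.084] [ 0.4658 -0.2026  0.0638]
guide 246 [ 0.55  -0.32   0.131] [ 0.575 -0.202  0.183] [ 0.5638 -0.2488  0.1639]
table 817 [ 0.3    0.    -0.004] [0.4   0.1   0.004] [0.3494 0.048  0.0005]
```

View pics/v3.png

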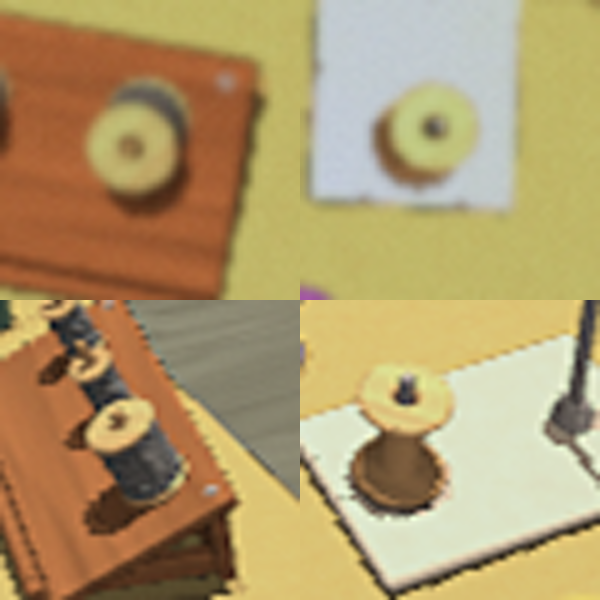

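The crop confirms the bare wooden spool on the stand's spindle and the big full spool on peg2. The tool only ever points straight down, so I'll keep the jaws parallel to the rack's lip. I'll tilt the spools with a spindle or peg tip in the bore.

```bash
cat >> h.py <<'E'
yaw=np.radians(-11.75);e=np.array([np.cos(yaw),np.sin(yaw),0]);jb=np.array([-np.sin(yaw),np.cos(yaw),0]);c27,s27=np.cos(np.radians(27)),np.sin(np.radians(27))
xb=c27*e+[0,0,s27];nb=-s27*e+[0,0,c27];O=np.array([.479,.254,.0152])
B=lambda x,y,z:O+(x*xb+y*jb+z*nb)/1000
sd=np.radians(-4.3);sx=np.array([np.cos(sd),np.sin(sd),0]);sy=np.array([-np.sin(sd),np.cos(sd),0])
SP=np.array([.4668,-.1997,.015]);MA=SP+.1*sx
def tool():
    o=get_obs();return o,np.array(o['tool_pos']),Ro.from_euler('xyz',o['orientation'],degrees=True).as_matrix()
def go(target_grasp,show=True):
    "tool-frame shift (mm) from the measured pose so the grasp point comes to target"
    o,p,R=tool();g=p+R[:,0]*-tcp_to_grasp
    d=(R.T@(np.asarray(target_grasp)-g))*1000
    y=R[:,1];a=np.degrees(np.arctan2(y[1],y[0]))
    print('t',round(o['clock'],2),'grasp',g.round(4),'jaw az',round(a,2),'shift',d.round(1),'F',np.round(o['force'],1),'op',round(o['opening']*1000,1));return R
E
python3 - <<'E'
from h import *
R=go([SP[0],SP[1],.16]);print(R.round(3))
for n in('top','scene'):
    a=np.load(n+'0.npz');d=a['d'];w=cloud(n,d);q=(w-O)@np.stack([xb,jb,nb],1)*1000
    for nm,c,r,h in(('full',(92,-88),30,54),('s1',(92,0),22,46),('s0',(92,88),22,46)):
        m=(np.abs(q[...,2]-h)<5)&(np.hypot(q[...,0]-c[0],q[...,1]-c[1])<r);P=q[m];print(n,nm,len(P),P.mean(0).round(1),P.min(0).round(1),P.max(0).round(1))
    m=(w[...,2]>.15)&(w[...,2]<.175)&(w[...,1]<-.2)&(w[...,1]>-.35)&(w[...,0]>.5)&(w[...,0]<.7);P=w[m]-MA
    rr=np.hypot(P[:,0],P[:,1]);k=rr>.03;v=P[k].mean(0);az=np.degrees(np.arctan2(v[1],v[0]));print('arm az',az,'guide rad',np.radians(az+360-175.7),'rmax',rr.max(),'n',k.sum())
    m=(np.abs(w[...,2]-.069)<.006)&(np.hypot(w[...,0]-SP[0],w[...,1]-SP[1])<.03);P=w[m];print('empty top',P.mean(0).round(4),P[:,:2].min(0).round(4),P[:,:2].max(0).round(4))
E
```

```text
t 1.1 grasp [0.2058 0.6428 0.2454] jaw az -107.75 shift [  85.3  722.9 -505.4] F [ 0.  0. -0.] op 87.6
[[-0.    -0.305 -0.952]
 [ 0.    -0.952  0.305]
 [-1.    -0.     0.   ]]
top full 161 [ 92.5 -86.6  54. ] [  69.9 -109.3   49.8] [114.5 -65.1  58.9]
top s1 63 [93.1  1.3 45.7] [ 78.1 -12.   41.3] [107.8  17.   50.1]
top s0 69 [93.  89.5 45.5] [78.1 75.6 41.6] [107.8 105.1  49.7]
arm az -93.21765991868341 guide rad 1.5896867248401745 rmax 0.1128968775507879 n 79
empty top [ 0.467  -0.1995  0.0687] [ 0.4462 -0.2216] [ 0.4875 -0.1779]
scene full 101 [ 92.9 -89.   53.9] [  70.6 -111.1   50. ] [114.9 -64.2  57.7]
scene s1 38 [92.8 -2.2 46.1] [ 77.9 -14.5  41.4] [107.3  17.1  50.2]
scene s0 33 [93.2 86.3 45.4] [79.2 75.8 41.1] [107.5 101.5  50.6]
arm az -92.94406620728128 guide rad 1.5944618359168932 rmax 0.11252659956362401 n 122
empty top [ 0.4665 -0.2019  0.0691] [ 0.4443 -0.222 ] [ 0.4894 -0.1775]
```

```bash
python3 -m pendant '[{"claw":87,"linear":[0,0,0],"twist":-0.105},{"claw":87,"linear":[0,21.6,-28.8],"twist":0},{"claw":87,"linear":[0,21.6,-28.8],"twist":0},{"claw":87,"linear":[0,21.6,-28.8],"twist":0},{"claw":87,"linear":[0,21.6,-28.8],"twist":0},{"claw":87,"linear":[0,21.6,-28.8],"twist":0},{"claw":87,"linear":[0,21.6,-28.8],"twist":0},{"claw":87,"linear":[0,21.6,-28.8],"twist":0},{"claw":87,"linear":[0,21.6,-28.8],"twist":0},{"claw":87,"linear":[0,21.6,-28.8],"twist":0}]'
python3 -m pendant '[{"claw":87,"linear":[0,34,-10],"twist":0},{"claw":87,"linear":[0,34,-10],"twist":0},{"claw":87,"linear":[0,34,-10],"twist":0},{"claw":87,"linear":[0,34,-10],"twist":0},{"claw":87,"linear":[0,34,-10],"twist":0},{"claw":87,"linear":[0,34,-10],"twist":0},{"claw":87,"linear":[0,34,-10],"twist":0},{"claw":87,"linear":[0,34,-10],"twist":0},{"claw":87,"linear":[0,34,-10],"twist":0},{"claw":87,"linear":[0,34,-10],"twist":0}]'
python3 -m pendant '[{"claw":87,"linear":[0,34,-10],"twist":0},{"claw":87,"linear":[0,34,-10],"twist":0},{"claw":87,"linear":[0,34,-10],"twist":0},{"claw":87,"linear":[0,34,-10],"twist":0},{"claw":87,"linear":[0,34,-10],"twist":0},{"claw":87,"linear":[0,34,-10],"twist":0},{"claw":87,"linear":[0,20,-8],"twist":0},{"claw":87,"linear":[0,0,0],"twist":0},{"claw":87,"linear":[0,0,0],"twist":0},{"claw":87,"linear":[0,0,0],"twist":0}]'
python3 -c "
from h import *
go([SP[0],SP[1],.0665])"
```

```text
clock: 1.93
tool_pos: [0.4209, 0.3984, 0.2269]
orientation: [-110.9, 90.0, 57.3]
force: [0.2, -0.1, 0.6]
opening: 0.087
clock: 2.77
tool_pos: [0.4486, 0.045, 0.227]
orientation: [-141.3, 89.9, 27.0]
force: [1.0, 0.2, -0.5]
opening: 0.087
clock: 3.6
tool_pos: [0.4696, -0.1866, 0.2265]
orientation: [-27.8, 90.0, 140.4]
force: [0.3, 0.3, 0.2]
opening: 0.0872
t 3.6 grasp [ 0.4696 -0.1866  0.2453] jaw az -101.78 shift [1.788e+02 1.340e+01 1.000e-01] F [0.3 0.3 0.2] op 87.2
```

```bash
python3 -m pendant '[{"claw":87,"linear":[22,7,0],"twist":0},{"claw":87,"linear":[22,6.4,0],"twist":0},{"claw":87,"linear":[22,0,0],"twist":0},{"claw":87,"linear":[22,0,0],"twist":0},{"claw":87,"linear":[22,0,0],"twist":0},{"claw":87,"linear":[22,0,0],"twist":0},{"claw":87,"linear":[22,0,0],"twist":0},{"claw":87,"linear":[15,0,0],"twist":0},{"claw":87,"linear":[10,0,0],"twist":0},{"claw":87,"linear":[0,0,0],"twist":0}]'
python3 -c "
from h import *
go([SP[0],SP[1],.0665])"
python3 -m pendant '[{"claw":60,"linear":[0,0,0],"twist":0},{"claw":50,"linear":[0,0,0],"twist":0},{"claw":44,"linear":[0,0,0],"twist":0},{"claw":40,"linear":[0,0,0],"twist":0},{"claw":40,"linear":[0,0,0],"twist":0},{"claw":40,"linear":[0,0,0],"twist":0},{"claw":40,"linear":[0,0,0],"twist":0},{"claw":40,"linear":[0,0,0],"twist":0},{"claw":40,"linear":[0,0,0],"twist":0},{"claw":40,"linear":[0,0,0],"twist":0}]'
python3 -c "
from h import *
go([SP[0],SP[1],.0665])"
```

```text
clock: 4.43
tool_pos: [0.4661, -0.1987, 0.046]
orientation: [5.7, 89.8, 174.0]
force: [-0.8, -0.2, -0.5]
opening: 0.087
t 4.43 grasp [ 0.4661 -0.1987  0.0648] jaw az -101.66 shift [-1.7  0.8 -0.9] F [-0.8 -0.2 -0.5] op 87.0
clock: 5.27
tool_pos: [0.4673, -0.1998, 0.0478]
orientation: [172.1, 90.0, -19.6]
force: [-0.7, 0.8, 2.8]
opening: 0.044
t 5.27 grasp [ 0.4673 -0.1998  0.0666] jaw az -101.73 shift [0.1 0.  0.5] F [-0.7  0.8  2.8] op 44.0
```

```bash
python3 -m pendant '[{"claw":40,"linear":[-3,0,0],"twist":0},{"claw":40,"linear":[-7,0,0],"twist":0},{"claw":40,"linear":[-10,0,0],"twist":0},{"claw":40,"linear":[-10,0,0],"twist":0},{"claw":40,"linear":[-10,0,0],"twist":0},{"claw":40,"linear":[-10,0,0],"twist":0},{"claw":40,"linear":[-9,0,0],"twist":0},{"claw":40,"linear":[0,0,0],"twist":0},{"claw":40,"linear":[0,0,0],"twist":0},{"claw":40,"linear":[0,0,0],"twist":0}]'
cat > t.py <<'E'
from h import *
import sys
# save a close crop of both cameras round the grasp point
o,p,R=tool();tag=sys.argv[1];L=[]
for n in('scene','top'):
    im,d=snapshot(n);np.savez(n+tag+'.npz',im=im,d=d)
    u,v=proj(n,p)[0].astype(int);s=40 if n=='scene' else 30
    u=np.clip(u,s,511-s);v=np.clip(v,s,383-s)
    L.append(cv2.resize(im[v-s:v+s,u-s:u+s],(400,400),interpolation=cv2.INTER_CUBIC))
save('c'+tag+'.png',np.hstack(L))
E
python3 t.py a; python3 -c "
from h import *
go([SP[0],SP[1],.0665+.059])"
```

```text
clock: 6.1
tool_pos: [0.4668, -0.1996, 0.1064]
orientation: [-34.6, 90.0, 133.7]
force: [0.0, -0.4, 0.0]
opening: 0.0443
t 6.2 grasp [ 0.4667 -0.1996  0.1248] jaw az -101.74 shift [-0.7  0.  -0.1] F [ 0.3 -0.5 -1.6] op 44.4
```

View pics/ca.png

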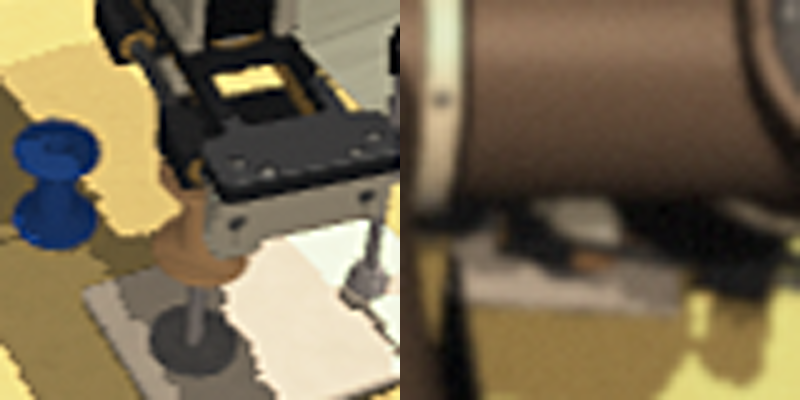

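The spool came up with the fingers, and the spindle tip is still in its bore (scene crop around 190,280). Now I'll tilt it toward the robot about the tip.

```bash
python3 -m pendant '[{"claw":40,"linear":[0,0,3],"twist":0},{"claw":40,"linear":[0.2,0,3],"twist":0},{"claw":40,"linear":[0.4,0,3],"twist":0},{"claw":40,"linear":[0.6,0,3],"twist":0},{"claw":40,"linear":[0.8,0,3],"twist":0},{"claw":40,"linear":[1,0,3],"twist":0},{"claw":40,"linear":[1,0,3],"twist":0},{"claw":40,"linear":[1,0,3],"twist":0},{"claw":40,"linear":[0.6,0,2],"twist":0},{"claw":40,"linear":[0,0,0],"twist":0}]'
python3 t.py b; python3 -c "
from h import *
go([SP[0],SP[1],.0665+.059])"
```

```text
clock: 7.03
tool_pos: [0.4413, -0.1943, 0.101]
orientation: [-95.1, 90.0, 73.2]
force: [2.3, 1.1, -0.2]
opening: 0.0439
t 7.13 grasp [ 0.4416 -0.1944  0.1199] jaw az -101.72 shift [ -5.6   0.1 -25.7] F [0.8 1.8 1.9] op 44.7
```

View pics/cb.png

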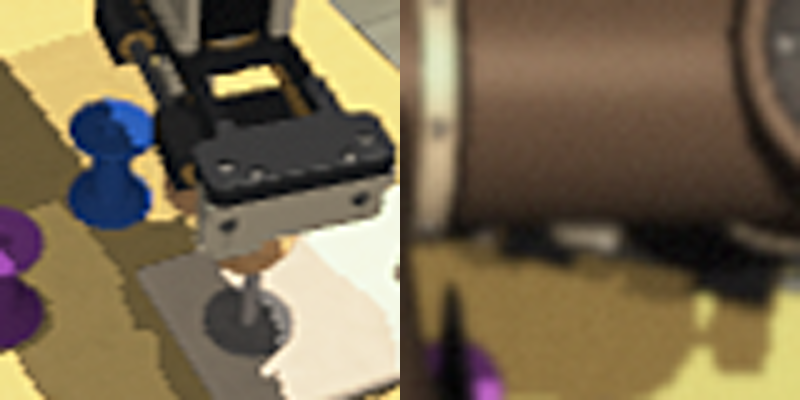

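```bash
python3 -m pendant '[{"claw":40,"linear":[-4,0,2],"twist":0},{"claw":40,"linear":[-6,0,3],"twist":0},{"claw":40,"linear":[-8,0,2],"twist":0},{"claw":40,"linear":[-10,0,0],"twist":0},{"claw":40,"linear":[-12,0,0],"twist":0},{"claw":40,"linear":[-12,0,0],"twist":0},{"claw":40,"linear":[-12,0,0],"twist":0},{"claw":40,"linear":[-10,0,0],"twist":0},{"claw":40,"linear":[-6,0,0],"twist":0},{"claw":40,"linear":[0,0,0],"twist":0}]'
python3 t.py c; python3 -c "
from h import *
R=go(B(30,0,100));print(R.round(3))
g=tool()[1]+[0,0,tcp_to_grasp]
for n in('scene',):
    a=np.load(n+'c.npz');w=cloud(n,a['d']);H=cv2.cvtColor(a['im'],cv2.COLOR_RGB2HSV).astype(int)
    q=(w-g)@np.stack([e,jb,[0,0,1]],1)*1000
    m=(np.abs(q[...,0])<60)&(np.abs(q[...,1])<30)&(q[...,2]<8)&(q[...,2]>-75)
    P=q[m];print(len(P))
    for z in range(-70,8,6):
        k=np.abs(P[:,2]-z)<3
        if k.sum():print(z,k.sum(),P[k].min(0).round(),P[k].max(0).round())
"
```

```text
clock: 7.97
tool_pos: [0.4352, -0.1931, 0.1825]
orientation: [-176.1, 89.9, -7.8]
force: [0.6, -0.4, -0.4]
opening: 0.0442
t 8.07 grasp [ 0.4345 -0.1929  0.1997] jaw az -101.75 shift [  81.8 -446.6   66. ] F [ 0.8 -0.7  0.6] op 44.4
[[-0.    -0.204 -0.979]
 [ 0.    -0.979  0.204]
 [-1.    -0.     0.   ]]
184
-52 11 [ -1. -15. -52.] [  3.  11. -49.]
-46 46 [ -0. -24. -49.] [ 21.  12. -43.]
-40 46 [ 10. -25. -43.] [ 35. -10. -37.]
-34 27 [ 23. -22. -37.] [ 40.  -2. -33.]
-10 2 [-17. -29.  -8.] [-9. -7. -8.]
-4 35 [-20. -16.  -5.] [-8. 15. -1.]
2 17 [-16. -18.  -1.] [-6.  5.  1.]
```

```bash
python3 -m pendant '[{"claw":40,"linear":[0,-20,2],"twist":0},{"claw":40,"linear":[0,-34,5],"twist":0},{"claw":40,"linear":[0,-38,6],"twist":0},{"claw":40,"linear":[0,-38,6],"twist":0},{"claw":40,"linear":[0,-38,6],"twist":0},{"claw":40,"linear":[0,-38,6],"twist":0},{"claw":40,"linear":[0,-38,6],"twist":0},{"claw":40,"linear":[0,-38,6],"twist":0},{"claw":40,"linear":[0,-38,6],"twist":0},{"claw":40,"linear":[0,-38,6],"twist":0}]'
python3 -m pendant '[{"claw":40,"linear":[0,-38,6],"twist":0},{"claw":40,"linear":[0,-30,4],"twist":0},{"claw":40,"linear":[0,-20,1],"twist":0},{"claw":40,"linear":[8,0,0],"twist":0},{"claw":40,"linear":[16,0,0],"twist":0},{"claw":40,"linear":[20,0,0],"twist":0},{"claw":40,"linear":[16,0,0],"twist":0},{"claw":40,"linear":[8,0,0],"twist":0},{"claw":40,"linear":[4,0,0],"twist":0},{"claw":40,"linear":[0,0,0],"twist":0}]'
python3 -c "
from h import *
go(B(28,0,60));go(B(28,0,52))"
```

```text
clock: 8.9
tool_pos: [0.4529, 0.1704, 0.1802]
orientation: [48.6, 89.9, -143.1]
force: [1.2, 0.6, 1.2]
opening: 0.044
clock: 9.73
tool_pos: [0.4606, 0.2562, 0.1081]
orientation: [61.6, 89.9, -130.2]
force: [0.6, -0.8, -0.1]
opening: 0.0443
t 9.73 grasp [0.4606 0.2562 0.1269] jaw az -101.76 shift [ 45.5  -1.6 -16.2] F [ 0.6 -0.8 -0.1] op 44.3
t 9.73 grasp [0.4606 0.2562 0.1269] jaw az -101.76 shift [ 52.6  -1.6 -19.8] F [ 0.6 -0.8 -0.1] op 44.3
```

```bash
python3 -m pendant '[{"claw":40,"linear":[6,-0.4,-3],"twist":0},{"claw":40,"linear":[8,-0.4,-3],"twist":0},{"claw":40,"linear":[8,-0.4,-3],"twist":0},{"claw":40,"linear":[8,-0.4,-3],"twist":0},{"claw":40,"linear":[6,0,-2],"twist":0},{"claw":40,"linear":[4,0,-1],"twist":0},{"claw":40,"linear":[3,0,-1],"twist":0},{"claw":40,"linear":[2,0,0],"twist":0},{"claw":40,"linear":[0,0,0],"twist":0},{"claw":40,"linear":[0,0,0],"twist":0}]'
python3 t.py d; python3 -c "
from h import *
go(B(28,0,52))"
```

```text
clock: 10.57
tool_pos: [0.4769, 0.2555, 0.0641]
orientation: [-140.6, 90.0, 27.7]
force: [-0.5, 0.0, 0.0]
opening: 0.0443
t 10.67 grasp [0.4769 0.2556 0.0831] jaw az -101.73 shift [ 8.8  1.1 -3.7] F [-0.2  0.1  0.1] op 44.2
```

View pics/cd.png

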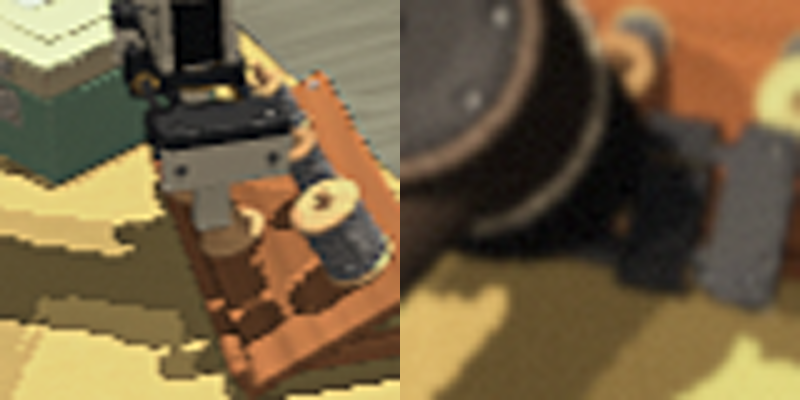

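Spool sits just above the board, parallel to it. I'll lower it slowly.

```bash
python3 -m pendant '[{"claw":40,"linear":[1.2,0,-0.5],"twist":0},{"claw":40,"linear":[1.2,0,-0.5],"twist":0},{"claw":40,"linear":[1.2,0,-0.5],"twist":0},{"claw":40,"linear":[1.2,0,-0.5],"twist":0},{"claw":40,"linear":[1,0,-0.5],"twist":0},{"claw":40,"linear":[0.8,0,-0.4],"twist":0},{"claw":40,"linear":[0.6,0,-0.3],"twist":0},{"claw":40,"linear":[0.6,0,-0.3],"twist":0},{"claw":40,"linear":[0,0,0],"twist":0},{"claw":40,"linear":[0,0,0],"twist":0}]'
python3 -c "
from h import *
go(B(28,0,52));go(B(24,0,52))"
```

```text
clock: 11.5
tool_pos: [0.4799, 0.2548, 0.0563]
orientation: [14.9, 90.0, -176.8]
force: [-4.8, 1.5, 4.5]
opening: 0.0441
t 11.5 grasp [0.4799 0.2548 0.0751] jaw az -101.73 shift [ 0.8  0.9 -0.6] F [-4.8  1.5  4.5] op 44.1
t 11.5 grasp [0.4799 0.2548 0.0751] jaw az -101.73 shift [2.6 0.9 2.9] F [-4.8  1.5  4.5] op 44.1
```

```bash
python3 -m pendant '[{"claw":40,"linear":[0.4,0,0.8],"twist":0},{"claw":40,"linear":[0.4,0,0.8],"twist":0},{"claw":40,"linear":[0.4,0,0.8],"twist":0},{"claw":40,"linear":[0.4,0,0.8],"twist":0},{"claw":40,"linear":[0.4,0,0.8],"twist":0},{"claw":40,"linear":[0.2,0,0.4],"twist":0},{"claw":40,"linear":[0,0,0],"twist":0},{"claw":40,"linear":[0,0,0],"twist":0},{"claw":40,"linear":[0,0,0],"twist":0},{"claw":40,"linear":[0,0,0],"twist":0}]'
python3 -c "
from h import *
go(B(23,0,51.5))
o,p,R=tool();f=np.array(o['force']);print('F board x,n',f@xb,f@nb)"
```

```text
clock: 12.33
tool_pos: [0.4761, 0.2557, 0.054]
orientation: [-124.2, 90.0, 44.1]
force: [1.5, 0.8, 1.2]
opening: 0.0444
t 12.33 grasp [0.4761 0.2557 0.0728] jaw az -101.73 shift [ 1.3  1.1 -0.3] F [1.5 0.8 1.2] op 44.4
F board x,n 1.7123119069713069 0.481194350391607
```

```bash
python3 -m pendant '[{"claw":40,"linear":[0.5,0,0.5],"twist":0},{"claw":40,"linear":[0.5,0,0.5],"twist":0},{"claw":40,"linear":[0.5,0,0.4],"twist":0},{"claw":40,"linear":[0,0,0],"twist":0},{"claw":40,"linear":[0,0,0],"twist":0},{"claw":40,"linear":[0,0,0],"twist":0},{"claw":40,"linear":[0,0,0],"twist":0},{"claw":40,"linear":[0,0,0],"twist":0},{"claw":40,"linear":[0,0,0],"twist":0},{"claw":40,"linear":[0,0,0],"twist":0}]'
python3 t.py e;python3 -c "
from h import *
go(B(23,0,51.5))
o,p,R=tool();f=np.array(o['force']);print('F board x,n',f@xb,f@nb)
a=np.load('scenee.npz');w=cloud('scene',a['d']);q=(w-O)@np.stack([xb,jb,nb],1)*1000
m=(q[...,0]>-5)&(q[...,0]<60)&(np.abs(q[...,1])<30)&(q[...,2]>3)&(q[...,2]<20);P=q[m]
for z in range(4,20,2):
    k=np.abs(P[:,2]-z)<1
    if k.sum():print(z,k.sum(),P[k].min(0).round(),P[k].max(0).round())
"
```

```text
clock: 13.17
tool_pos: [0.475, 0.2561, 0.0532]
orientation: [-142.2, 89.9, 26.1]
force: [1.0, -0.4, 7.4]
opening: 0.044
t 13.27 grasp [0.475  0.2561 0.0721] jaw az -101.71 shift [ 0.5  1.3 -1.4] F [ 0.3 -1.3  7.5] op 44.4
F board x,n 3.8582482524160797 6.439478323699427
4 7 [  4. -25.   3.] [44.  1.  5.]
6 18 [  3. -24.   5.] [46. 16.  7.]
8 22 [  3. -28.   7.] [49.  9.  9.]
10 18 [  4. -21.   9.] [43.  7. 11.]
12 3 [  3. -21.  11.] [27. -7. 13.]
14 14 [ -4. -28.  13.] [40. 19. 15.]
16 15 [ -5. -26.  15.] [36. 25. 17.]
18 5 [ -2. -25.  17.] [33. -6. 19.]
```

View pics/ce.png

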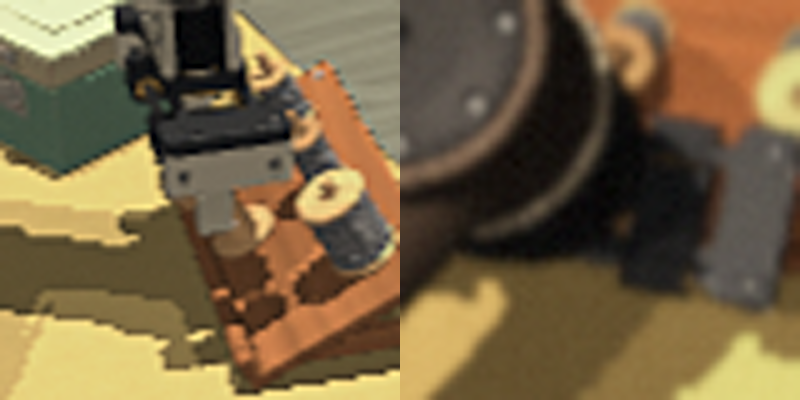

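```bash
python3 -m pendant '[{"claw":46,"linear":[0,0,0],"twist":0},{"claw":48,"linear":[0,0,0],"twist":0},{"claw":51,"linear":[0,0,0],"twist":0},{"claw":56,"linear":[0,0,0],"twist":0},{"claw":65,"linear":[0,0,0],"twist":0},{"claw":75,"linear":[0,0,0],"twist":0},{"claw":82,"linear":[0,0,0],"twist":0},{"claw":82,"linear":[0,0,0],"twist":0},{"claw":82,"linear":[-6,0,0],"twist":0},{"claw":82,"linear":[-14,0,0],"twist":0}]'
python3 -m pendant '[{"claw":82,"linear":[-20,0,0],"twist":0},{"claw":82,"linear":[-25,0,0],"twist":0},{"claw":82,"linear":[-25,0,0],"twist":0},{"claw":82,"linear":[-20,0,0],"twist":0},{"claw":82,"linear":[0,15,-6],"twist":0},{"claw":82,"linear":[0,25,-10],"twist":0},{"claw":82,"linear":[0,25,-10],"twist":0},{"claw":82,"linear":[0,20,-8],"twist":0},{"claw":82,"linear":[0,5,-3],"twist":0},{"claw":82,"linear":[0,0,0],"twist":0}]'
python3 t.py f;python3 -c "
from h import *
go(B(92.7,-87.8,51.5))
a=np.load('scenef.npz');w=cloud('scene',a['d']);q=(w-O)@np.stack([xb,jb,nb],1)*1000
save('v7.png',cv2.resize(a['im'][130:230,200:300],(600,600),interpolation=cv2.INTER_CUBIC))
for nm,c,r,h in(('full',(92,-88),30,54),('empty',(23,0),30,54),('emptybot',(23,0),27,5)):
    m=(np.abs(q[...,2]-h)<5)&(np.hypot(q[...,0]-c[0],q[...,1]-c[1])<r);P=q[m];print(nm,len(P),P.mean(0).round(1),P.min(0).round(1),P.max(0).round(1))
    if nm!='emptybot': A=np.c_[P[:,:2],np.ones(len(P))];print('tilt',np.degrees(np.linalg.lstsq(A,P[:,2],rcond=None)[0][:2]))
"
```

```text
clock: 14.1
tool_pos: [0.4737, 0.255, 0.0714]
orientation: [54.5, 89.8, -137.2]
force: [-0.2, -0.3, 1.0]
opening: 0.0813
clock: 14.93
tool_pos: [0.4928, 0.1591, 0.163]
orientation: [-128.6, 90.0, 39.6]
force: [-0.5, 0.6, 0.3]
opening: 0.0817
t 15.03 grasp [0.4927 0.1605 0.1816] jaw az -101.77 shift [ 78.4  -0.9 -26.7] F [0.3 0.1 0.1] op 81.8
full 107 [ 93.  -89.7  53.7] [  70.8 -110.6   49. ] [115.1 -65.3  57.2]
tilt [0.62952363 1.45722491]
empty 88 [26.6 -1.9 54.1] [  4.7 -23.1  49.5] [48.1 23.2 57.7]
tilt [0.09857408 1.04344288]
emptybot 81 [25.5 -8.5  5.3] [  2.9 -24.5   0.2] [49.5 16.5  9.7]
```

View pics/v7.png

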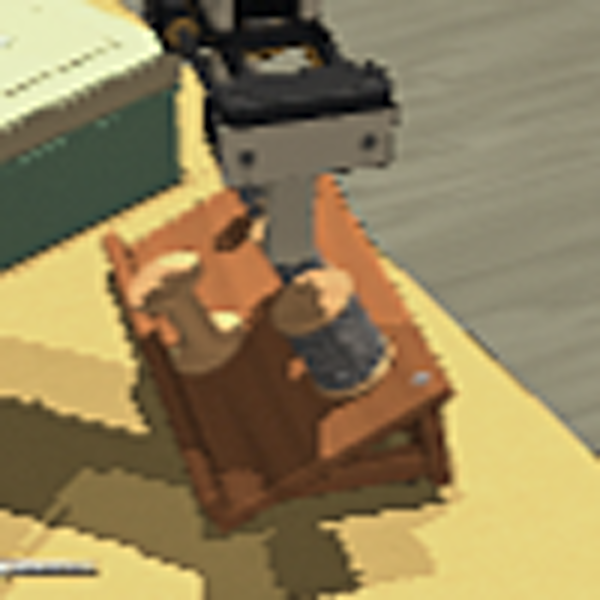

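```bash
python3 -c "
from h import *
for f,n in(('top0','top'),('scene0','scene'),('scenef','scene')):
    a=np.load(f+'.npz');w=cloud(n,a['d']);q=(w-O)@np.stack([xb,jb,nb],1)*1000
    m=(np.abs(q[...,1])<120)&(np.abs(q[...,0])<25)
    P=q[m];k=(P[:,2]>11)&(P[:,2]<20)&(P[:,0]<12);print(f,'lip top x pct',np.percentile(P[k,0],[2,10,50,90,98]).round(1),'h',np.median(P[k,2]).round(1))
    k=(np.abs(q[...,1])<120)&(q[...,0]>90)&(np.abs(q[...,2])<4);print('upper edge x',np.percentile(q[k][:,0],[95,98,99.5]).round(1),'face h',np.median(q[k][:,2]))
"
```

```text
top0 lip top x pct [-8.9 -7.6 -2.3  2.1  3.5] h 15.1
upper edge x [131.1 132.2 133.1] face h -0.11605178948443004
scene0 lip top x pct [-8.3 -6.7 -1.9  2.4  3.3] h 15.7
upper edge x [131.8 132.7 133. ] face h 0.3286880318694372
scenef lip top x pct [-8.2 -7.  -2.4  2.2  3.3] h 15.6
upper edge x [132.1 132.8 133.1] face h 0.28110606514755615
```

The lip spans x −9…+3 in my fitted frame, so the board origin is 3 mm further up the slope than I had it. The spool's axis is therefore 23.5 mm from the lip, with its tilt within about 1°, so it is flat and seated. Now the full spool.

```bash
python3 -m pendant '[{"claw":82,"linear":[0,0,-9],"twist":0},{"claw":82,"linear":[0,-0.5,-9],"twist":0},{"claw":82,"linear":[0,0,-9],"twist":0},{"claw":82,"linear":[12,0,0],"twist":0},{"claw":82,"linear":[16,0,0],"twist":0},{"claw":82,"linear":[16,0,0],"twist":0},{"claw":82,"linear":[16,0,0],"twist":0},{"claw":82,"linear":[12,0,0],"twist":0},{"claw":82,"linear":[6,0,0],"twist":0},{"claw":82,"linear":[0,0,0],"twist":0}]'
python3 -m pendant '[{"claw":65,"linear":[0,0,0],"twist":0},{"claw":55,"linear":[0,0,0],"twist":0},{"claw":48,"linear":[0,0,0],"twist":0},{"claw":44,"linear":[0,0,0],"twist":0},{"claw":40,"linear":[0,0,0],"twist":0},{"claw":40,"linear":[0,0,0],"twist":0},{"claw":40,"linear":[0,0,0],"twist":0},{"claw":40,"linear":[0,0,0],"twist":0},{"claw":40,"linear":[0,0,0],"twist":0},{"claw":40,"linear":[0,0,0],"twist":0}]'
python3 -c "
from h import *
go(B(92.7,-88,51.5))"
```

```text
clock: 15.87
tool_pos: [0.5188, 0.155, 0.0828]
orientation: [46.9, 89.8, -144.8]
force: [-0.1, -0.3, -0.7]
opening: 0.082
clock: 16.7
tool_pos: [0.5199, 0.1563, 0.0852]
orientation: [-128.8, 89.8, 39.5]
force: [-0.9, 5.3, 5.4]
opening: 0.0442
t 16.7 grasp [0.5199 0.1563 0.104 ] jaw az -101.7 shift [0.8 0.7 0.7] F [-0.9  5.3  5.4] op 44.2
```

```bash
python3 -m pendant '[{"claw":40,"linear":[-3.6,0,1.8],"twist":0},{"claw":40,"linear":[-6.2,0,3.2],"twist":0},{"claw":40,"linear":[-6.2,0,3.2],"twist":0},{"claw":40,"linear":[-7.1,0,3.6],"twist":0},{"claw":40,"linear":[-7.1,0,3.6],"twist":0},{"claw":40,"linear":[-7.1,0,3.6],"twist":0},{"claw":40,"linear":[-6.2,0,3.2],"twist":0},{"claw":40,"linear":[-6.2,0,3.2],"twist":0},{"claw":40,"linear":[0,0,0],"twist":0},{"claw":40,"linear":[0,0,0],"twist":0}]'
python3 t.py g;python3 -c "
from h import *
go(B(92.7,-88,51.5+56))"
```

```text
clock: 17.53
tool_pos: [0.4943, 0.1608, 0.1347]
orientation: [-122.0, 89.9, 46.2]
force: [-0.4, 3.7, 1.5]
opening: 0.0443
t 17.63 grasp [0.4944 0.1607 0.153 ] jaw az -101.72 shift [-0.1 -0.2  0.3] F [-0.3  5.7  2.3] op 44.5
```

View pics/cg.png

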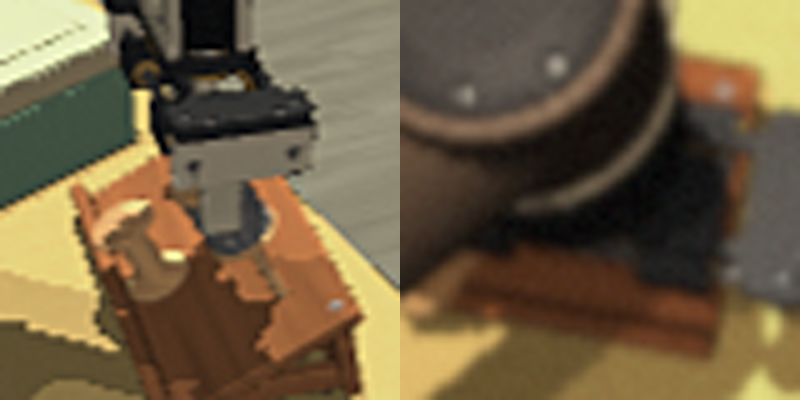

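The spool is pulled up and only the peg tip remains in its bore (views used: 8). Now I'll bring it upright against the tip.

```bash
python3 -m pendant '[{"claw":40,"linear":[-0.3,-0.5,-3],"twist":0},{"claw":40,"linear":[-1.2,-0.5,-3],"twist":0},{"claw":40,"linear":[-1.1,0,-3],"twist":0},{"claw":40,"linear":[-0.9,0,-3],"twist":0},{"claw":40,"linear":[-0.8,0,-3],"twist":0},{"claw":40,"linear":[-0.6,0,-3],"twist":0},{"claw":40,"linear":[-0.4,0,-3],"twist":0},{"claw":40,"linear":[-0.2,0,-3],"twist":0},{"claw":40,"linear":[0,0,-2],"twist":0},{"claw":40,"linear":[0,0,0],"twist":0}]'
cat > tl.py <<'E'
from h import *
import sys
a=np.load('scene'+sys.argv[1]+'.npz');w=cloud('scene',a['d']);g=tool()[1]+[0,0,tcp_to_grasp]
q=(w-g)@np.stack([e,jb,[0,0,1]],1)*1000
m=(np.abs(q[...,0])<50)&(np.abs(q[...,1])<27)&(q[...,2]<8)&(q[...,2]>-62);P=q[m]
for z in range(-62,0,5):
    k=np.abs(P[:,2]-z)<2.5
    if k.sum():print(z,k.sum(),P[k].min(0).round(),P[k].max(0).round())
E
python3 t.py h;python3 tl.py h; python3 -c "
from h import *
go(B(92.7,-88,51.5+56))"
```

```text
clock: 18.47
tool_pos: [0.5199, 0.1557, 0.1394]
orientation: [54.7, 89.9, -137.0]
force: [-1.9, 2.1, -1.2]
opening: 0.044
-52 8 [-23. -21. -52.] [ 19.   0. -50.]
-47 23 [-23. -23. -49.] [ 20.   4. -45.]
-42 26 [-22. -23. -44.] [ 14.   5. -40.]
-37 19 [-22. -23. -38.] [ 15.   9. -35.]
-32 14 [-21. -21. -34.] [ 10.  -5. -30.]
-27 10 [-21. -23. -29.] [  3.  -7. -25.]
-22 12 [-21. -20. -24.] [ -6.  -7. -20.]
-17 8 [-21. -19. -19.] [-12.  -5. -15.]
-12 9 [-20. -19. -14.] [ -8.  -4. -10.]
-7 8 [-21. -19.  -9.] [-9. -4. -6.]
-2 8 [-22. -19.  -4.] [-9. -1. -0.]
t 18.57 grasp [0.5197 0.1558 0.1583] jaw az -101.75 shift [ 5.2  0.1 26. ] F [-1.1  2.4 -1.3] op 44.4
```

```bash
python3 -m pendant '[{"claw":40,"linear":[-3,0,1.5],"twist":0},{"claw":40,"linear":[-5,0,2],"twist":0},{"claw":40,"linear":[-8,0,2],"twist":0},{"claw":40,"linear":[-12,0,0],"twist":0},{"claw":40,"linear":[-10,0,0],"twist":0},{"claw":40,"linear":[-4,0,0],"twist":0},{"claw":40,"linear":[0,10,0],"twist":0},{"claw":40,"linear":[0,24,0],"twist":0},{"claw":40,"linear":[0,34,0],"twist":0},{"claw":40,"linear":[0,36,0],"twist":0}]'
python3 -c "
from h import *
go([SP[0],SP[1],.160])"
```

```text
clock: 19.4
tool_pos: [0.4926, 0.0544, 0.1814]
orientation: [46.4, 90.0, -145.3]
force: [0.5, -0.6, -0.5]
opening: 0.0442
t 19.4 grasp [0.4926 0.0544 0.2002] jaw az -101.64 shift [ 40.2 254.1 -26. ] F [ 0.5 -0.6 -0.5] op 44.2
```

```bash
python3 -m pendant '[{"claw":40,"linear":[0,36,-4],"twist":0},{"claw":40,"linear":[0,36,-4],"twist":0},{"claw":40,"linear":[0,36,-4],"twist":0},{"claw":40,"linear":[0,36,-4],"twist":0},{"claw":40,"linear":[0,36,-4],"twist":0},{"claw":40,"linear":[0,34,-4],"twist":0},{"claw":40,"linear":[5,22,-2],"twist":0},{"claw":40,"linear":[12,12,0],"twist":0},{"claw":40,"linear":[14,4,0],"twist":0},{"claw":40,"linear":[7,0,0],"twist":0}]'
python3 -m pendant '[{"claw":40,"linear":[0,0,0],"twist":0},{"claw":40,"linear":[0,0,0],"twist":0},{"claw":40,"linear":[0,0,0],"twist":0},{"claw":40,"linear":[0,0,0],"twist":0},{"claw":40,"linear":[0,0,0],"twist":0},{"claw":40,"linear":[0,0,0],"twist":0},{"claw":40,"linear":[0,0,0],"twist":0},{"claw":40,"linear":[0,0,0],"twist":0},{"claw":40,"linear":[0,0,0],"twist":0},{"claw":40,"linear":[0,0,0],"twist":0}]'
python3 t.py i;python3 tl.py i; python3 -c "
from h import *
go([SP[0],SP[1],.160])"
```

```text
clock: 20.23
tool_pos: [0.4658, -0.1979, 0.142]
orientation: [2.4, 89.9, 170.5]
force: [-1.2, 0.8, 0.6]
opening: 0.0441
clock: 21.07
tool_pos: [0.4676, -0.1966, 0.1437]
orientation: [-166.7, 90.0, 1.5]
force: [1.5, 0.6, 0.2]
opening: 0.0439
-52 21 [-17. -22. -52.] [ 19.  11. -50.]
-47 36 [-16. -22. -49.] [ 23.  12. -45.]
-42 27 [-17. -21. -44.] [ 19.   1. -40.]
-37 23 [-16. -21. -39.] [ 15.   1. -35.]
-32 22 [-18. -20. -34.] [  6.   1. -30.]
-27 12 [-18. -19. -29.] [ -6.   5. -25.]
-22 14 [-19. -18. -24.] [ -8.   6. -20.]
-17 11 [-18. -20. -19.] [ -9.  -1. -15.]
-12 17 [-20. -18. -14.] [ -9.   2. -10.]
-7 11 [-20. -19.  -9.] [-10.  27.  -5.]
-2 41 [-23. -18.  -4.] [-5. 13.  0.]
t 21.17 grasp [ 0.4675 -0.1966  0.1624] jaw az -101.74 shift [2.4 3.1 0.1] F [ 0.7  0.4 -0.8] op 44.5
```

View pics/ci.png

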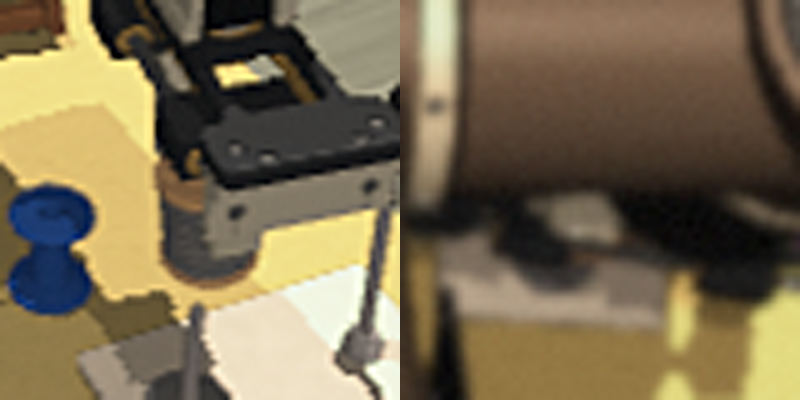

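The spool hangs just above the spindle tip with about 4–5° of lean left, so its bottom sits about 4 mm forward. I'll offset by 3 mm, enter the tip, then straighten as it goes down.

```bash
python3 -m pendant '[{"claw":40,"linear":[0,1.5,1.5],"twist":0},{"claw":40,"linear":[0,1.6,1.5],"twist":0},{"claw":40,"linear":[6,0,0],"twist":0},{"claw":40,"linear":[8,0,0],"twist":0},{"claw":40,"linear":[8,0,0],"twist":0},{"claw":40,"linear":[6,0,0],"twist":0},{"claw":40,"linear":[4,0,0],"twist":0},{"claw":40,"linear":[3,0,0],"twist":0},{"claw":40,"linear":[0,0,0],"twist":0},{"claw":40,"linear":[0,0,0],"twist":0}]'
python3 t.py j;python3 tl.py j; python3 -c "
from h import *
go([SP[0],SP[1],.0665])"
```

```text
clock: 22.0
tool_pos: [0.464, -0.1991, 0.1085]
orientation: [24.0, 90.0, -167.7]
force: [0.3, -0.4, 0.7]
opening: 0.0445
-52 20 [-16. -22. -54.] [  4.   3. -50.]
-47 36 [-17. -23. -49.] [ 23.   3. -45.]
-42 23 [-17. -21. -44.] [ 18.   3. -40.]
-37 23 [-17. -21. -39.] [  9.   2. -35.]
-32 13 [-18. -19. -34.] [ -4.   1. -30.]
-27 12 [-19. -19. -29.] [ -6.  -0. -25.]
-22 13 [-19. -18. -24.] [ -9.  -1. -20.]
-17 11 [-20. -18. -19.] [ -9.  -1. -15.]
-12 9 [-21. -18. -14.] [-10.  -3. -11.]
-7 9 [-21. -19.  -9.] [-10.  -3.  -5.]
-2 42 [-23. -21.  -4.] [-8. 16.  0.]
t 22.1 grasp [ 0.4642 -0.1991  0.1277] jaw az -101.73 shift [61.2  0.1 -2.6] F [-0.1  0.7 -0.5] op 44.4
```

View pics/cj.png

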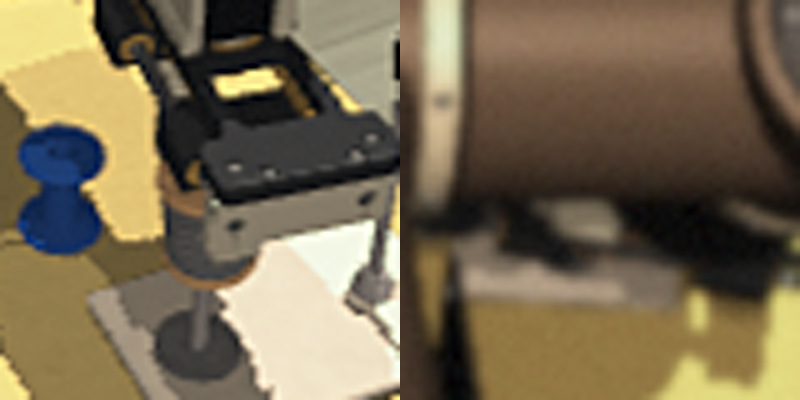

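```bash
python3 -m pendant '[{"claw":40,"linear":[1,0,-1.2],"twist":0},{"claw":40,"linear":[1,0,-1.2],"twist":0},{"claw":40,"linear":[1,0,-1.2],"twist":0},{"claw":40,"linear":[1,0,-1.2],"twist":0},{"claw":40,"linear":[3,0,0],"twist":0},{"claw":40,"linear":[5,0,1],"twist":0},{"claw":40,"linear":[6,0,1],"twist":0},{"claw":40,"linear":[6,0,0],"twist":0},{"claw":40,"linear":[6,0,0],"twist":0},{"claw":40,"linear":[4,0,0],"twist":0}]'
python3 t.py k;python3 tl.py k|head -5; python3 -c "
from h import *
go([SP[0],SP[1],.0665])"
```

```text
clock: 22.93
tool_pos: [0.4663, -0.1996, 0.0736]
orientation: [5.1, 89.9, 173.4]
force: [-0.6, 0.3, -0.7]
opening: 0.0445
-52 15 [-19. -21. -54.] [ 10.  14. -50.]
-47 34 [-18. -23. -49.] [ 20.  10. -45.]
-42 24 [-18. -21. -44.] [ 17.  -0. -40.]
-37 20 [-18. -23. -39.] [ 13.   0. -35.]
-32 11 [-18. -22. -34.] [ -2.  -0. -30.]
t 23.03 grasp [ 0.4662 -0.1996  0.0924] jaw az -101.74 shift [25.9 -0.  -0.7] F [-0.3  0.4 -1.2] op 44.3
```

```bash
python3 -m pendant '[{"claw":40,"linear":[5,0,0],"twist":0},{"claw":40,"linear":[5,0,0],"twist":0},{"claw":40,"linear":[5,0,0],"twist":0},{"claw":40,"linear":[3,0,0],"twist":0},{"claw":40,"linear":[2,0,0],"twist":0},{"claw":40,"linear":[1.5,0,0],"twist":0},{"claw":40,"linear":[1,0,0],"twist":0},{"claw":40,"linear":[1,0,0],"twist":0},{"claw":40,"linear":[0.8,0,0],"twist":0},{"claw":40,"linear":[0,0,0],"twist":0}]'
python3 -c "
from h import *
go([SP[0],SP[1],.0665])"
```

```text
clock: 23.87
tool_pos: [0.4667, -0.1996, 0.0503]
orientation: [-114.0, 90.0, 54.3]
force: [0.4, 0.8, -0.9]
opening: 0.0445
t 23.87 grasp [ 0.4667 -0.1996  0.0691] jaw az -101.73 shift [ 2.6  0.1 -0.1] F [ 0.4  0.8 -0.9] op 44.5
```

```bash
python3 -m pendant '[{"claw":40,"linear":[0.5,0,0],"twist":0},{"claw":40,"linear":[0.5,0,0],"twist":0},{"claw":40,"linear":[0.5,0,0],"twist":0},{"claw":40,"linear":[0.5,0,0],"twist":0},{"claw":40,"linear":[0.4,0,0],"twist":0},{"claw":40,"linear":[0.4,0,0],"twist":0},{"claw":40,"linear":[0.4,0,0],"twist":0},{"claw":40,"linear":[0,0,0],"twist":0},{"claw":40,"linear":[0,0,0],"twist":0},{"claw":40,"linear":[0,0,0],"twist":0}]'
python3 -c "
from h import *
go([SP[0],SP[1],.0665])"
```

```text
clock: 24.7
tool_pos: [0.4693, -0.1999, 0.0487]
orientation: [-179.7, 89.7, -11.3]
force: [1.8, 0.3, 8.9]
opening: 0.0442
t 24.7 grasp [ 0.4692 -0.1999  0.0675] jaw az -101.67 shift [1.  0.3 2.4] F [1.8 0.3 8.9] op 44.2
```

Felt contact at 8.9 N. Releasing.

```bash
python3 -m pendant '[{"claw":46,"linear":[0,0,0],"twist":0},{"claw":48,"linear":[0,0,0],"twist":0},{"claw":51,"linear":[0,0,0],"twist":0},{"claw":56,"linear":[0,0,0],"twist":0},{"claw":65,"linear":[0,0,0],"twist":0},{"claw":75,"linear":[0,0,0],"twist":0},{"claw":80,"linear":[0,0,0],"twist":0},{"claw":80,"linear":[-8,0,0],"twist":0},{"claw":80,"linear":[-20,0,0],"twist":0},{"claw":80,"linear":[-30,0,0],"twist":0}]'
python3 -m pendant '[{"claw":80,"linear":[-35,0,0],"twist":0},{"claw":80,"linear":[-35,0,0],"twist":0},{"claw":80,"linear":[-30,0,0],"twist":0},{"claw":40,"linear":[-10,0,0],"twist":0},{"claw":0,"linear":[0,0,0],"twist":0},{"claw":0,"linear":[0,0,0],"twist":0},{"claw":0,"linear":[0,0,0],"twist":0},{"claw":0,"linear":[0,0,0],"twist":0},{"claw":0,"linear":[0,0,0],"twist":0},{"claw":0,"linear":[0,0,0],"twist":0}]'
python3 t.py l; python3 -c "
from h import *
a=np.load('scenel.npz');w=cloud('scene',a['d'])
m=(np.abs(w[...,2]-.069)<.008)&(np.hypot(w[...,0]-SP[0],w[...,1]-SP[1])<.03);P=w[m];print('full top',len(P),P.mean(0).round(4),P.min(0).round(4),P.max(0).round(4))
P=w[(w[...,2]>.15)&(w[...,2]<.175)&(w[...,1]<-.2)&(w[...,1]>-.35)&(w[...,0]>.535)&(w[...,0]<.7)]-MA
P=P[np.hypot(P[:,0],P[:,1])>.03];v=P.mean(0);print('guide',np.radians(np.degrees(np.arctan2(v[1],v[0]))+360-175.7),len(P))
print(MA);go(MA+[.03,-.06,.22])
save('v11.png',cv2.resize(a['im'][225:325,260:380],(720,600),interpolation=cv2.INTER_CUBIC))"
```

```text
clock: 25.53
tool_pos: [0.4648, -0.1994, 0.1041]
orientation: [6.2, 89.7, 174.4]
force: [1.0, -0.4, -0.1]
opening: 0.0796
clock: 26.37
tool_pos: [0.4663, -0.1996, 0.2142]
orientation: [8.6, 89.9, 176.9]
force: [-0.5, 0.1, -0.3]
opening: 0.0389
full top 233 [ 0.4676 -0.2024  0.0686] [ 0.4466 -0.2221  0.061 ] [ 0.491  -0.1787  0.0762]
guide 1.5964830775548942 123
[ 0.56651851 -0.20719787  0.015     ]
t 26.47 grasp [ 0.4666 -0.1996  0.2334] jaw az -101.73 shift [  -1.7   39.7 -141. ] F [-0.7 -0.7  0.5] op 31.0
```

View pics/v11.png

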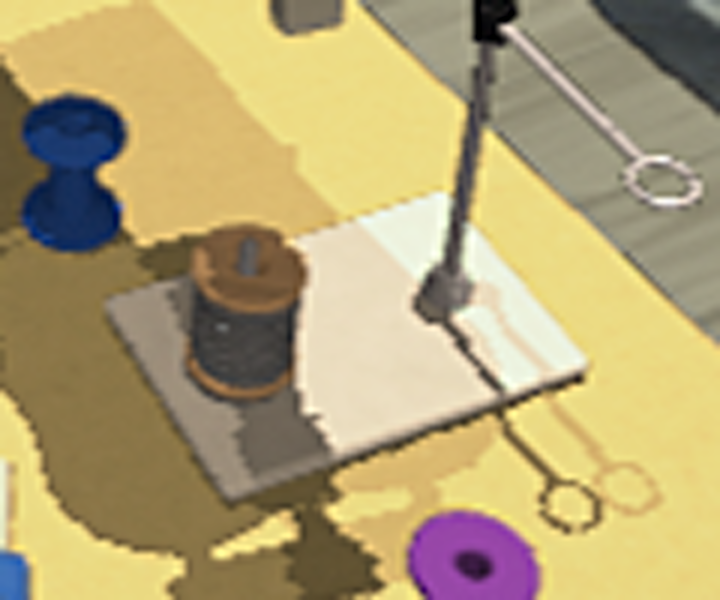

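The full spool stands upright on the felt (top at z = 0.069 all round), and the guide is still at 1.60 rad, untouched. Next I'll plan the guide push with closed fingers.

```bash
python3 - <<'E'
from h import *
o,p,R=tool();m=MA[:2];pts=[]
for ph in np.radians([267,256,246,236,226,216,206,196,186,178,175.7]):
    d=np.array([np.cos(ph),np.sin(ph)]);t=np.array([-d[1],d[0]])
    h=.003+.0095*abs(t@e[:2])+.021*abs(t@jb[:2]);pts.append(m+.058*d+h*t)
pts=np.array(pts);start=pts[0]+[.012,0]
T=lambda v:(R.T@np.r_[v,0]*1000)[1:].round(1)
print('start',start,'shift',T(start-p[:2]),'z',p[2]);
q=np.vstack([start,pts])
for a,b in zip(q[:-1],q[1:]):print(b.round(4),T(b-a))
E
```

```text
start [ 0.5910457  -0.26593399] shift [  39.6 -135.4] z 0.21462066932659077
[ 0.579  -0.2659] [ 2.4 11.7]
[ 0.5654 -0.2667] [ 3.5 13.2]
[ 0.5582 -0.267 ] [1.8 7. ]
[ 0.5505 -0.2663] [0.9 7.7]
[ 0.5422 -0.2644] [-0.2  8.5]
[ 0.5338 -0.2608] [-1.8  9. ]
[ 0.5255 -0.2555] [-3.6  9.2]
[ 0.5179 -0.2482] [-5.6  8.9]
[ 0.5115 -0.239 ] [-7.7  8.1]
[ 0.5077 -0.2305] [-7.6  5.5]
[ 0.5068 -0.2278] [-2.4  1.4]
```

```bash
python3 -m pendant '[{"claw":0,"linear":[0,8,-27],"twist":0},{"claw":0,"linear":[0,8,-27],"twist":0},{"claw":0,"linear":[0,8,-27],"twist":0},{"claw":0,"linear":[0,8,-27],"twist":0},{"claw":0,"linear":[0,7.6,-27.4],"twist":0},{"claw":0,"linear":[0,0,0],"twist":0},{"claw":0,"linear":[20,0,0],"twist":0},{"claw":0,"linear":[25,0,0],"twist":0},{"claw":0,"linear":[19,0,0],"twist":0},{"claw":0,"linear":[0,0,0],"twist":0}]'
python3 -m pendant '[{"claw":0,"linear":[0,1.2,5.8],"twist":0},{"claw":0,"linear":[0,1.2,5.8],"twist":0},{"claw":0,"linear":[0,1.7,6.6],"twist":0},{"claw":0,"linear":[0,1.8,6.6],"twist":0},{"claw":0,"linear":[0,0.9,3.5],"twist":0},{"claw":0,"linear":[0,0.9,3.5],"twist":0},{"claw":0,"linear":[0,0.5,3.8],"twist":0},{"claw":0,"linear":[0,0.4,3.9],"twist":0},{"claw":0,"linear":[0,0,4.2],"twist":0},{"claw":0,"linear":[0,-0.2,4.3],"twist":0}]'
cat > gd.py <<'E'
from h import *
o,p,R=tool();im,d=snapshot('scene');w=cloud('scene',d)
P=w[(w[...,2]>.157)&(w[...,2]<.169)]-MA;r=np.hypot(P[:,0],P[:,1])
a=np.degrees(np.arctan2(P[:,1],P[:,0]))%360
k=(r>.085)&(r<.115)&(a>160)&(a<280);print('guide rad (eye pts)',np.percentile(np.radians(a[k]-175.7),[5,50,95]).round(3) if k.any() else None,k.sum(),'tcp',p.round(4),'F',np.round(o['force'],1),'t',o['clock'])
np.savez('sceneg.npz',im=im,d=d)
E
python3 gd.py
```

```text
clock: 27.3
tool_pos: [0.5885, -0.2651, 0.1463]
orientation: [-5.0, 89.6, 163.2]
force: [-0.3, 0.0, -0.2]
opening: 0.0004
clock: 28.13
tool_pos: [0.5422, -0.2644, 0.1511]
orientation: [43.0, 90.0, -148.7]
force: [0.4, -0.1, 0.3]
opening: 0.0003
guide rad (eye pts) [0.805 0.917 1.022] 58 tcp [ 0.5422 -0.2644  0.1511] F [ 0.4 -0.1  0.3] t 28.1333
```

```bash
python3 -m pendant '[{"claw":0,"linear":[0,-0.9,4.5],"twist":0},{"claw":0,"linear":[0,-0.9,4.5],"twist":0},{"claw":0,"linear":[0,-1.8,4.6],"twist":0},{"claw":0,"linear":[0,-1.8,4.6],"twist":0},{"claw":0,"linear":[0,-2.8,4.5],"twist":0},{"claw":0,"linear":[0,-2.8,4.4],"twist":0},{"claw":0,"linear":[0,-3.8,4],"twist":0},{"claw":0,"linear":[0,-3.9,4.1],"twist":0},{"claw":0,"linear":[0,-2.5,1.8],"twist":0},{"claw":0,"linear":[0,0,0],"twist":0}]'
python3 gd.py
python3 -m pendant '[{"claw":0,"linear":[0,-1.5,1],"twist":0},{"claw":0,"linear":[0,-1.5,1],"twist":0},{"claw":0,"linear":[0,-1.2,0.8],"twist":0},{"claw":0,"linear":[0,-1,0.8],"twist":0},{"claw":0,"linear":[0,-1,0],"twist":0},{"claw":0,"linear":[0,-0.8,0],"twist":0},{"claw":0,"linear":[0,0,0],"twist":0},{"claw":0,"linear":[0,0,0],"twist":0},{"claw":0,"linear":[0,0,0],"twist":0},{"claw":0,"linear":[0,0,0],"twist":0}]'
python3 gd.py
```

```text
clock: 29.02
tool_pos: [0.5103, -0.2355, 0.1513]
orientation: [-67.3, 90.0, 101.0]
force: [-0.6, 0.7, 0.3]
opening: 0.0003
guide rad (eye pts) [0.085 0.2   0.313] 52 tcp [ 0.5103 -0.2355  0.1513] F [-0.6  0.7  0.3] t 29.0167
clock: 29.9
tool_pos: [0.5085, -0.2286, 0.1511]
orientation: [-4.0, 90.0, 164.2]
force: [0.6, -0.4, -0.3]
opening: 0.0007
guide rad (eye pts) [-0.015  0.096  0.201] 51 tcp [ 0.5085 -0.2286  0.1511] F [ 0.6 -0.4 -0.3] t 29.9
```

No stop force yet, and the guide is still near 0.08 rad. I'll push on in small steps.

```bash
python3 -m pendant '[{"claw":0,"linear":[0,-1,0],"twist":0},{"claw":0,"linear":[0,-1,0],"twist":0},{"claw":0,"linear":[0,-1,0],"twist":0},{"claw":0,"linear":[0,-0.8,0],"twist":0},{"claw":0,"linear":[0,-0.7,0],"twist":0},{"claw":0,"linear":[0,0,0],"twist":0},{"claw":0,"linear":[0,0,0],"twist":0},{"claw":0,"linear":[0,0,0],"twist":0},{"claw":0,"linear":[0,0,0],"twist":0},{"claw":0,"linear":[0,0,0],"twist":0}]'
python3 gd.py
```

```text
clock: 30.78
tool_pos: [0.5095, -0.2241, 0.1512]
orientation: [-165.7, 90.0, 2.6]
force: [0.2, -0.9, -0.2]
opening: 0.0002
guide rad (eye pts) [-0.095  0.035  0.142] 48 tcp [ 0.5095 -0.2241  0.1512] F [ 0.2 -0.9 -0.2] t 30.7833
```

```bash
python3 -m pendant '[{"claw":0,"linear":[0,-0.7,0],"twist":0},{"claw":0,"linear":[0,-0.7,0],"twist":0},{"claw":0,"linear":[0,-0.6,0],"twist":0},{"claw":0,"linear":[0,-0.5,0],"twist":0},{"claw":0,"linear":[0,-0.5,0],"twist":0},{"claw":0,"linear":[0,0,0],"twist":0},{"claw":0,"linear":[0,0,0],"twist":0},{"claw":0,"linear":[0,0,0],"twist":0},{"claw":0,"linear":[0,0,0],"twist":0},{"claw":0,"linear":[0,0,0],"twist":0}]'
python3 gd.py
```

```text
clock: 31.67
tool_pos: [0.5097, -0.2218, 0.1512]
orientation: [66.5, 89.9, -125.2]
force: [-1.5, -4.7, -0.6]
opening: 0.0006
guide rad (eye pts) [-0.102  0.008  0.112] 48 tcp [ 0.5097 -0.2218  0.1512] F [-1.5 -4.7 -0.6] t 31.6667
```

At the stop: −4.7 N and guide about 0. Backing off and doing a final check.

```bash
python3 -m pendant '[{"claw":0,"linear":[0,4,0],"twist":0},{"claw":0,"linear":[0,10,0],"twist":0},{"claw":0,"linear":[0,15,0],"twist":0},{"claw":0,"linear":[0,15,0],"twist":0},{"claw":0,"linear":[-20,0,0],"twist":0},{"claw":0,"linear":[-30,0,0],"twist":0},{"claw":0,"linear":[-35,0,0],"twist":0},{"claw":0,"linear":[-35,0,0],"twist":0},{"claw":0,"linear":[-15,0,0],"twist":0},{"claw":0,"linear":[0,0,0],"twist":0}]'
python3 -m pendant '[{"claw":0,"linear":[0,0,30],"twist":0},{"claw":0,"linear":[0,0,30],"twist":0},{"claw":0,"linear":[0,0,20],"twist":0},{"claw":0,"linear":[0,0,0],"twist":0},{"claw":0,"linear":[0,0,0],"twist":0},{"claw":0,"linear":[0,0,0],"twist":0},{"claw":0,"linear":[0,0,0],"twist":0},{"claw":0,"linear":[0,0,0],"twist":0},{"claw":0,"linear":[0,0,0],"twist":0},{"claw":0,"linear":[0,0,0],"twist":0}]'
python3 gd.py; python3 - <<'E'
from h import *
a=np.load('sceneg.npz');im=a['im'];w=cloud('scene',a['d']);q=(w-O)@np.stack([xb,jb,nb],1)*1000
for nm,c,r,h in(('empty',(26,0),30,54),('s1',(92,0),22,46),('s0',(92,88),22,46)):
    m=(np.abs(q[...,2]-h)<5)&(np.hypot(q[...,0]-c[0],q[...,1]-c[1])<r);P=q[m];print(nm,len(P),P.mean(0).round(1),P.min(0).round(1),P.max(0).round(1))
m=(np.abs(w[...,2]-.069)<.006)&(np.hypot(w[...,0]-SP[0],w[...,1]-SP[1])<.03);P=w[m];print('full top',len(P),P.mean(0).round(4))
save('v12.png',cv2.resize(im[110:340,130:400],(704,600),interpolation=cv2.INTER_CUBIC))
E
```

```text
clock: 32.55
tool_pos: [0.5029, -0.2655, 0.2911]
orientation: [176.5, 89.5, -15.2]
force: [-0.6, -0.1, -0.3]
opening: 0.0003
clock: 33.38
tool_pos: [0.4231, -0.248, 0.2857]
orientation: [0.0, 90.0, 168.3]
force: [-0.1, -0.2, -0.6]
opening: 0.0005
guide rad (eye pts) [-0.105  0.004  0.117] 52 tcp [ 0.4231 -0.248   0.2857] F [-0.1 -0.2 -0.6] t 33.3833
empty 85 [26.4 -1.6 54. ] [  4.9 -22.6  49.4] [47.4 24.2 57.9]
s1 37 [92.8 -1.9 46.3] [ 78.1 -12.9  41.4] [107.5  13.   49.4]
s0 33 [93.2 86.4 45.6] [79.3 74.9 41.3] [107.3 102.1  50.6]
full top 222 [ 0.4678 -0.2021  0.0688]
```

```bash
python3 - <<'E'
from h import *
im,d=snapshot('top');w=cloud('top',d);q=(w-O)@np.stack([xb,jb,nb],1)*1000
for nm,c,r,h in(('empty',(26,0),30,54),('s1',(92,0),22,46)):
    m=(np.abs(q[...,2]-h)<5)&(np.hypot(q[...,0]-c[0],q[...,1]-c[1])<r);P=q[m];print(nm,len(P),P.mean(0).round(1),((P.min(0)+P.max(0))/2).round(1))
# bare lip and bottom flange in the scene view, close to the spool
a=np.load('sceneg.npz');w=cloud('scene',a['d']);q=(w-O)@np.stack([xb,jb,nb],1)*1000
for y0 in range(-36,30,6):
    P=q[(np.abs(q[...,1]-y0)<3)&(q[...,0]<20)&(q[...,0]>-14)&(np.abs(q[...,2])<22)]
    if len(P): P=P[np.argsort(P[:,0])];print(y0,[(round(x),round(z)) for x,_,z in P])
E
```

```text
empty 150 [25.7  0.5 54. ] [25.9  0.3 54. ]
s1 66 [93.   1.5 46. ] [92.8  2.3 46. ]
-36 [(-5, 18), (-4, 18), (-2, 16), (1, 15), (9, 2), (13, 3), (16, -1)]
-30 [(-8, 15), (-3, 17), (-1, 15), (3, 15), (3, 8), (5, -1), (10, 0), (14, 1), (16, 2), (17, -1)]
-24 [(-6, 18), (-2, 17), (1, 14), (3, 12), (3, 0), (5, 1), (6, -2), (8, 1), (11, 0), (12, 0), (18, -1), (20, -1)]
-18 [(2, 17), (3, 2), (6, 0), (9, 1), (13, 5), (14, 1), (16, 5), (17, 0), (19, 4)]
-12 [(-14, -10), (-6, 13), (-4, 16), (-1, 14), (1, 18), (5, 3), (7, 1), (9, 5), (10, -1), (14, 5), (16, 9), (17, 5), (19, 6)]
-6 [(-8, 15), (-3, 14), (-1, 18), (1, 15), (2, 11), (3, 6), (5, 6), (6, 3), (8, 8), (9, 8), (11, 5), (13, 8), (14, 9), (17, 10), (18, 18), (19, 13)]
0 [(-6, 14), (-5, 16), (0, 16), (2, 14), (6, 7), (16, 10)]
6 [(-7, 17), (-4, 16), (3, 7), (4, 14), (7, 6), (10, 5), (12, 6)]
12 [(-5, 17), (-2, 16), (-1, 17), (0, 14), (2, 15), (3, 4), (14, 10)]
18 [(-4, 16), (8, 2)]
24 [(-6, 17), (-3, 16), (0, 14), (2, 17), (3, 12), (3, 6), (4, 2), (6, 3), (9, 1)]
```

```bash
python3 -c "
from plant import *
print(close_job(), get_obs()['clock'])"
```

```text
the job is handed in; nothing more can be done
the job is handed in; nothing more can be done
```

The job is done in the order asked and handed in at about 33.5 s of the 72 s allowed. The empty spool is on the rack, the full spool is on the spindle, and the thread guide is against its stop.

**What I did:**
1. **Empty spool:** I lifted it off the spindle, tilted it 27° against the spindle tip, and slid it down the board to the lip with about 7 N.
2. **Full spool:** I drew it off the right peg and brought it upright against the peg tip. Then I lowered it over the spindle until it met the felt with about 9 N.
3. **Guide:** I swung it in with closed fingers until it met its stop at about 5 N, then backed off.

**Last checks, from depth measurements:**
- **Empty spool:** its axis is about 23 mm from the lip, and it lies flat on the board to within about 1°.
- **Full spool:** its top is at 69 mm and centred on the spindle to within the camera error, so it sits on the felt.
- **Guide:** it reads 0.00 rad, with roughly ±0.02 rad of uncertainty in how I measured it.
- **Small spools:** both read unchanged on their pegs.

**Disagreements and gaps:**
- **Board position:** my first fit of the board was 3 mm off along the slope. I corrected for it using the measured lip.
- **Last look:** the twelfth and last picture was refused by the viewer limit, so the final state is confirmed by measurements only.
- **Green bottle:** I did not measure it again. The arm passed about 0.13 m or more from it only at the start, with the tool raised to 227 mm.

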